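Hold the magnifying glass over the scallop shell

ROBOT

A 7-joint arm with a two-finger parallel gripper is mounted at the origin on the work surface. World frame = base frame: x ahead of the robot, y to its left, z up, the work surface at z = 0. Lengths are in m, angles in rad, forces in N, time in s.
With the tool pointing down it reaches from about 0.4 to 0.85 m from the base axis. Payload 4.5 kg.
Tool frame: the origin (TCP) lies at the very end of the fingers, on their centre line; the grasp point (between the pads) lies 19 mm behind it (tcp_to_grasp is the z of the grasp point in the tool frame, in m); z points along the fingers, y is the line along which they close (so a half turn about z gives the same grasp; the last joint's range is limited). The gripper opens to 88 mm and grips with 3 to 60 N. Pads are 18 mm wide; open, the fingers measure 123 mm over their backs; the gripper's body (75 mm by 187 mm) begins 45 mm behind the grasp point.
Start: joints at [0.034, 0.689, -0.195, 1.565, 0.157, 0.902, -0.215], TCP at [0.625, 0, 0.239] pointing down, gripper open.
Joint ranges: [-3.01, 3.01], [-0.46, 2.08], [-1.47, 1.51], [0.13, 2.56], [-1, 4.14], [0.04, 2.09], [-2.66, 2.66]. Speed limits (rad/s): [2.57, 2.57, 3.14, 3.14, 3.14, 3.14, 3.14].

INTERFACE

Orientations are given as a unit quaternion [x, y, z, w].
In Python, from plant import * gives the robot as it stands. The module is installed in compiled form; this text tells all that it offers.
- The arm moves only by the shell command python3 -m jog 'ROWS' [OPENING] [FORCE]. ROWS is JSON, a list that holds one entry, the list of rows, each a list of 6 numbers: the shift along the tool's x, y, z in m, then the turn, a rotation vector about the tool's x, y, z in rad. In form: [[[dx, dy, dz, ax, ay, az], ...]]. A call has 1 to 12 rows; each row shifts and turns the commanded pose from where the row before left it, along the tool's axes as they then stand; what a row does not reach is not made up. A row lasts 1/8 s, in which the tool goes at most 62.5 mm and 10.7 degrees, less where a joint would pass 70% of its speed; a pose out of reach is approached as far as the arm can. A call with a gripper value outside its range is refused whole. OPENING is the finger opening in m, from 0 to 0.0881, set as the call begins (- or left out, the last holds). The fingers move at their own pace and stop on an object; FORCE is the grip in N (left out, the last holds). Time passes only in rows, so rows that do not move let the fingers close. It gives the time, the measured TCP pose, the force, the opening and the grip force at its end, in the units of the state.
- get_state(): the state, without advancing time (a new reading comes with each control period).
- snapshot(name): name is "scene" or "side" or "wrist"; returns a dict with "frame" (384x512x3 uint8, red, green, blue), "mtx" (3x3 intrinsics, pixels), "xyz" and "orientation" of the camera in the world; the wrist camera has in their place "mount" (4x4, takes a point from camera to tool coordinates, whose origin is the TCP and whose axes are the flange's). Camera axes: x right, y down, z forward; pixel columns grow to the right and rows downward; lengths in m; the calibration is good to about 2 mm. A picture is of the moment at which its call begins: read the wrist's pose just before it. There is no depth.
- finish_job(): hands the job in; it is judged then, once.
The state is a dict: "clock": time; "q": joint angles; "qd": joint speeds; "joint_torque": joint torques, N m; "tool_pos": TCP position; "eef_rot": TCP orientation; "contact_force": force on the tool from outside, world axes, zero at the start; "moment": the same for the moment, N m; "opening": opening from 0.0 (shut) to 1.0 (fully open); "finger_force": force on a finger pad.
Only numpy, scipy, OpenCV 4.12 (cv2) and the standard library are available. Lean on these libraries where they do the work, as an engineer would, in place of code of your own. Each camera call takes 0.05 s, during which the arm holds its last target. There are 200 camera calls.

TASK

Take the magnifying glass off the books by its handle, carry it across clear of the bottle and the tin, and hold it still and level with the lens centred over the scallop shell in the bead tray, about two centimetres above the top of the shell, so that I can study it. Touch neither the tray nor anything in it, leave the bottle and the tin undisturbed, and finish still holding the glass there: do not put it down or let go.

Things in the scene. Friction and masses are not known exactly. Their poses are not given: they have to be found in the camera images.
- magnifier: Hand magnifier, about 160 g, balance point inside the ring, at x = -28 mm. Brass ring 86 mm wide, 12 mm thick, round a glass lens; origin: centre of the ring's underside, z normal to the lens, up. Handle along -x: thin neck x = -42 to -58 mm, then round, 18 mm thick, to x = -169 mm, its axis at z = +9 mm. Lies flat, loose, on the books, handle out over their near edge, roughly towards the robot.
- books: Two closed books stacked flat, fixed in place; origin at the centre of the stack's underside on the table. The upper (tan) is 150 (x) x 210 (y) mm and its top is 55 mm above the table; the lower (dark blue) is 170 x 235 mm, 30 mm thick, and sticks out about 7 mm below the near (-x) edge of the upper.
- tray: Low wooden bead tray, fixed in place, 142 (x) x 210 (y) x 20 mm high, walls and floor 6 mm, 2 x 3 square cells of 62 mm; origin at the centre of its underside on the table. Three cells are filled with small beads, all below the rim, the others one find each.
- shell: Scallop shell lying dome up in one of the cells, ribbed like a fan, 47 mm across, 18 mm high, so that its top is 24 mm above the table; loose, 20 g. Origin at the centre of its underside, z up.
- shell_top (a point): The topmost point of the shell's dome, over its centre, 18 mm above its underside.
- acorn: Acorn standing on its cup in another cell, 22 mm wide, 24 mm high (top 30 mm above the table); loose. Origin at the centre of its underside.
- cone: Small pine cone standing on its base in another cell, about 32 mm wide, 25 mm high (top 31 mm above the table); loose. Origin at the centre of its underside.
- tin: Open mint-green tin full of findings standing between the books and the tray, 200 (x) x 100 (y) x 70 mm high, 0.9 kg, loose. Origin at the centre of its underside.
- bottle: Violet glass bottle with a cork, 60 mm in diameter, 147 mm high, standing between the tin and the robot; loose. Origin at the centre of its underside.
Mind the look-alikes: they are no part of the job. Leave any orange or turquoise look-alike of the bottle alone.

How it is judged:
On the way:
1. the magnifier is lifted clear of the books in the gripper (contact force between the fingers and magnifier above 1 N and height (world z) of magnifier above 0.065 m and contact force between magnifier and books below 0.1 N), for 0.2 s.
At the end, for the whole second after the job is handed in: Held by the handle, still, touching nothing else: lens centre within 12 mm sideways of the shell's top, ring underside 10 to 30 mm above it, lens level within 0.12 rad; shell, acorn and cone within 8 mm of their places, tin and bottle within 20 mm, shell and bottle upright (horizontal distance between magnifier and shell_top below 0.012 m and z of magnifier in the frame of shell_top between 0.01 and 0.03 m and angle between magnifier's own z axis and vertical below 0.12 rad and linear speed of magnifier below 0.02 m/s and angular speed of magnifier below 0.15 rad/s and contact force between the fingers and magnifier above 1 N and x of the grasp point in the frame of magnifier between -0.18 and -0.05 m and contact force between magnifier and shell below 0.1 N and contact force between magnifier and acorn below 0.1 N and contact force between magnifier and cone below 0.1 N and contact force between magnifier and tray below 0.1 N and contact force between magnifier and tin below 0.1 N and contact force between magnifier and bottle below 0.1 N and contact force between magnifier and books below 0.1 N and distance of each of shell, acorn, cone from where it was at the start of the episode below 0.008 m and distance of each of tin, bottle from where it was at the start of the episode below 0.02 m and angle between each of shell, bottle's own z axis and vertical below 0.1 rad); the arm keeps its last pose, push and grip.
It fails at once if the shell, acorn or pine cone is touched or displaced by more than 8 mm (contact force between any of magnifier, the fingers, the arm and shell above 0.3 N or contact force between any of magnifier, the fingers, the arm and acorn above 0.3 N or contact force between any of magnifier, the fingers, the arm and cone above 0.3 N or distance of any of shell, acorn, cone from where it was at the start of the episode above 0.008 m).
It fails at once if the tray is touched (contact force between any of magnifier, the fingers, the arm and tray above 0.5 N).
It fails at once if the tin or the bottle is shifted by more than 20 mm or the bottle tips (distance of any of tin, bottle from where it was at the start of the episode above 0.02 m or angle between bottle's own z axis and vertical above 0.25 rad).
It also fails if it takes over 45 s, if anything falls off the work surface, if the arm or the gripper's body presses on something with over 40 N, if the wrist force passes 120 N, or if a joint passes its speed limit or range.

## Working session

There is one attempt and no reset: what is moved stays moved. The work goes in short steps, Python scripts to look and compute and a shell command to move; the robot and the scene stay as the last step left them, time stands still between calls to the robot, and variables do not carry over. Pictures are saved under pics/ and viewed, at most 13 in all, crops included, and the job is handed in when it is done.

```bash
mkdir -p pics
cat > h.py <<'E'
from plant import *
import numpy as np, cv2
from scipy.spatial.transform import Rotation as R
def cam(name):
    s=get_state(); d=snapshot(name)
    if name=="wrist":
        T=np.eye(4);T[:3,:3]=R.from_quat(s["eef_rot"]).as_matrix();T[:3,3]=s["tool_pos"]
        T=T@np.array(d["mount"])
    else:
        T=np.eye(4);T[:3,3]=d["xyz"]
        o=np.array(d["orientation"]);T[:3,:3]=R.from_quat(o).as_matrix() if o.size==4 else o
    return d["frame"],np.array(d["mtx"]),T
def ray(K,T,px):
    v=T[:3,:3]@np.linalg.solve(K,[px[0],px[1],1.]);return T[:3,3],v/np.linalg.norm(v)
def onz(K,T,px,z):
    o,v=ray(K,T,px);return o+v*(z-o[2])/v[2]
def tri(rs):
    A=0;b=0
    for o,v in rs:
        P=np.eye(3)-np.outer(v,v);A=A+P;b=b+P@o
    return np.linalg.solve(A,b)
def save(n,f):cv2.imwrite(f"pics/{n}.png",f[...,::-1])
E
python3 - <<'E'
from h import *
s=get_state();print(s)
fs=[]
for n in("scene","side","wrist"):
    f,K,T=cam(n);np.savez(f"{n}0.npz",f=f,K=K,T=T);print(n,K[0,0],T.round(3).tolist());fs.append(f);save(n+"0",f)
E
```

```text
{'clock': 0.0, 'q': array([ 0.03378014,  0.6899555 , -0.19449834,  1.56636816,  0.15730341,
        0.90255042, -0.21506902]), 'qd': array([-0.00038819, -0.00042108, -0.00120331, -0.00162429,  0.00099399,
        0.00025688,  0.00013646]), 'joint_torque': array([ 3.38560185e-04, -5.27571630e+01, -1.26686912e+00, -1.53434461e+01,
       -5.26333472e-02,  6.56995355e-03,  1.65937727e-04]), 'tool_pos': array([ 6.24339328e-01, -5.15254161e-05,  2.37921018e-01]), 'eef_rot': array([ 7.07061120e-01,  7.07151808e-01, -7.22779343e-04, -6.08728357e-04]), 'contact_force': array([-0.37693301,  0.26334139, -0.6206402 ]), 'moment': array([0.021908  , 0.0521932 , 0.05527249]), 'finger_force': 0.0, 'opening': 0.9967783577632569}
scene 444.82164222987615 [[-0.881, 0.239, -0.408, 0.97], [0.472, 0.487, -0.735, 0.894], [0.023, -0.84, -0.542, 0.704], [0.0, 0.0, 0.0, 1.0]]
side 487.5256081504063 [[0.935, -0.169, 0.311, 0.163], [-0.353, -0.491, 0.796, -0.911], [0.018, -0.854, -0.519, 0.642], [0.0, 0.0, 0.0, 1.0]]
wrist 278.22852504694674 [[1.0, -0.002, -0.003, 0.624], [-0.003, -0.965, -0.261, 0.068], [-0.002, 0.261, -0.965, 0.384], [0.0, 0.0, 0.0, 1.0]]
```

View pics/scene0.png

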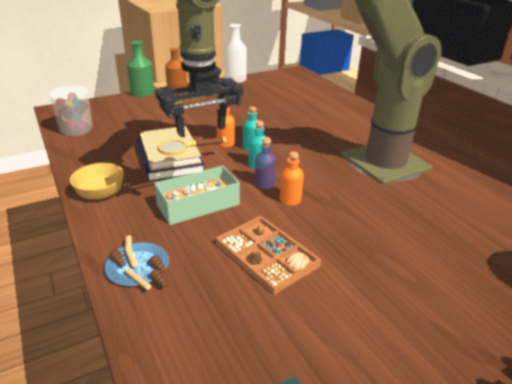

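View pics/side0.png

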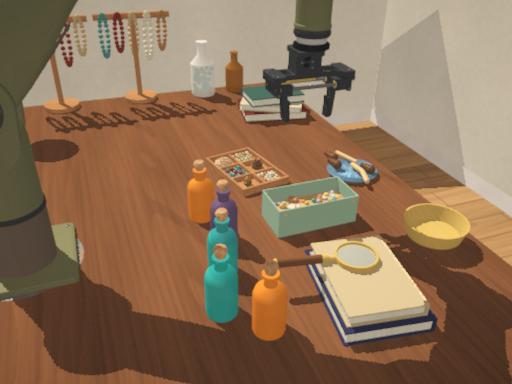

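The scene view shows the magnifier ring at about (178,147) on the books, the tin at (198,195), the violet bottle at (265,165) and the tray at (268,252). The side view shows the ring at (357,257), the handle end at (274,263), the tin at (310,205), the violet bottle at (224,215) and the tray at (246,170).

Shell candidates in the scene view are the cream beads at (236,243), the cream beads at (275,272) and the cream fan at (298,262). The fan fits as a single domed piece, so I'll enlarge the tray to confirm.

Run:
```python
from h import *
a=np.load("scene0.npz")["f"];b=np.load("side0.npz")["f"]
r=lambda f,x0,y0,w,h,s:cv2.resize(f[y0:y0+h,x0:x0+w],None,fx=s,fy=s,interpolation=cv2.INTER_CUBIC)
top=np.hstack([r(a,210,212,115,80,3.478),r(b,200,145,92,64,4.3478)][:2]) if 0 else np.hstack([cv2.resize(a[212:292,210:325],(400,278)),cv2.resize(b[140:204,195:287],(400,278))])
bot=np.hstack([cv2.resize(a[100:190,130:260],(400,278)),cv2.resize(b[225:315,260:390],(400,278))])
save("crop1",np.vstack([top,bot]))
```

```text
(no output)
```

View pics/crop1.png

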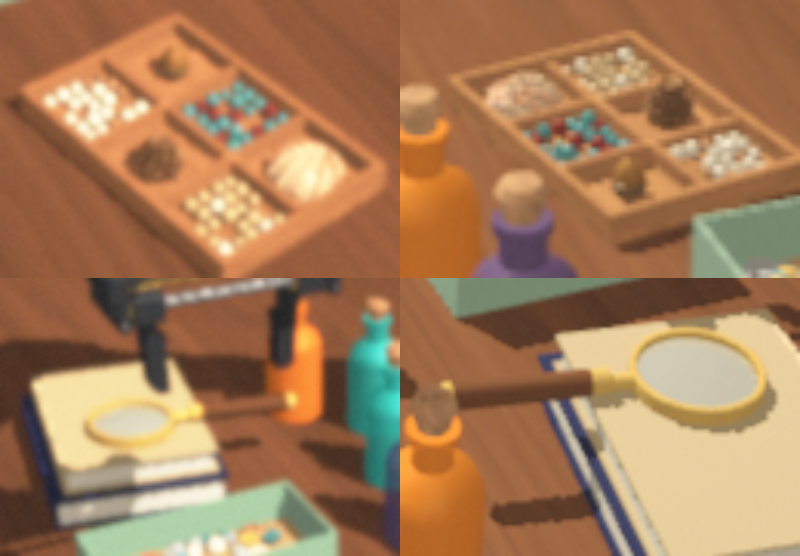

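View pics/wrist0.png

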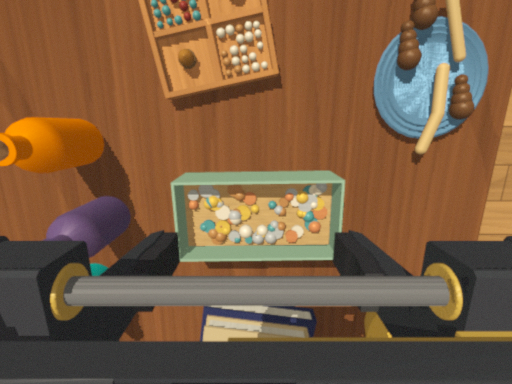

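The crop confirms the shell: the ribbed fan at scene (298,261) and side (224,162). The acorn is at scene (260,230), the cone at (254,257), and the beads fill the other cells. In the wrist view, +x is to the right and +y is up; it shows the tin and the violet bottle left of it. Next I'll work out positions by triangulation.

Run:
```python
from h import *
A=np.load("scene0.npz");B=np.load("side0.npz");W=np.load("wrist0.npz")
c=lambda p,x,y,w,h,ox,oy:(x+(p[0]-ox)*w/400,y+(p[1]-oy)*h/278)
sT=lambda p:c(p,210,212,115,80,0,0);dT=lambda p:c(p,195,140,92,64,400,0)
sM=lambda p:c(p,130,100,130,90,0,278);dM=lambda p:c(p,260,225,130,90,400,278)
def t(n,p,q):
    r=[ray(A["K"],A["T"],p),ray(B["K"],B["T"],q)];X=tri(r)
    print(n,X.round(4),"miss",[round(float(np.linalg.norm(np.cross(X-o,v))),4) for o,v in r])
t("ring",sM((131,423)),dM((698,371)))
t("neckend",sM((198,411)),dM((592,383)))
t("hend",sM((292,400)),dM((447,393)))
t("shell",sT((307,167)),dT((525,93)))
t("acorn",sT((170,62)),dT((629,178)))
t("cone",sT((153,155)),dT((671,100)))
t("tray R/L",sT((385,165)),dT((450,78)))
t("tray top/bot",sT((178,15)),dT((612,215)))
t("violet cork top",(266,141),(223,184))
t("orangeB cork (side 271,270)",(228,104),(271,270))
t("orangeA cork",(293,154),(199,163))
t("teal1",(252,110),(221,249));t("teal2",(260,123),(222,213))
for n,p in dict(tl=(173,175),tr=(343,173),bl=(180,262),br=(342,259)).items():print("tin",n,onz(W["K"],W["T"],p,.07).round(3))
```

```text
ring [ 0.612  -0.2805  0.0613] miss [0.0007, 0.0007]
neckend [ 0.5434 -0.2714  0.0632] miss [0.0005, 0.0005]
hend [ 0.4517 -0.2512  0.0646] miss [0.0022, 0.0022]
shell [0.512  0.2759 0.0121] miss [0.0017, 0.0017]
acorn [0.5389 0.1418 0.0144] miss [0.0007, 0.0007]
cone [0.5971 0.2254 0.017 ] miss [0.0007, 0.0007]
tray R/L [0.469  0.3023 0.0175] miss [0.0018, 0.0018]
tray top/bot [0.5111 0.0989 0.0178] miss [0.0013, 0.0013]
violet cork top [ 0.4111 -0.0608  0.1383] miss [0.0004, 0.0004]
orangeB cork (side 271,270) [ 0.3981 -0.3486  0.1374] miss [0.0057, 0.0057]
orangeA cork [0.3867 0.0409 0.1418] miss [0.0001, 0.0001]
teal1 [ 0.3438 -0.2709  0.1369] miss [0.0, 0.0]
teal2 [ 0.3743 -0.1676  0.1404] miss [0.0026, 0.0026]
tin tl [0.529 0.013 0.07 ]
tin tr [0.722 0.015 0.07 ]
tin bl [ 0.528 -0.097  0.07 ]
tin br [ 0.73  -0.093  0.07 ]
```

```bash
python3 -m jog '[[[0.045,-0.028,0,0,0,0],[0.045,-0.028,0,0,0,0],[0.045,-0.028,0,0,0,0],[0.045,-0.028,0,0,0,0],[0,0,0,0,0,0],[0,0,0,0,0,0]]]'
python3 - <<'E'
from h import *
f,K,T=cam("wrist");np.savez("wrist1.npz",f=f,K=K,T=T);save("wrist1",f)
E
python3 -m jog '[[[-0.06,0,0,0,0,0],[0,0,0,0,0,0],[0,0,0,0,0,0]]]'
python3 - <<'E'
from h import *
f,K,T=cam("wrist");np.savez("wrist2.npz",f=f,K=K,T=T)
g=np.load("wrist1.npz")["f"]
save("w12",np.hstack([cv2.resize(x[:300],(400,234)) for x in(g,f)]));print(get_state()["clock"])
E
```

```text
clock: 0.9
tool_pos: [0.5133, 0.1793, 0.2386]
eef_rot: [0.707, 0.707, -0.0, 0.0]
contact_force: [0.0, -0.8, 0.4]
opening: 0.998
finger_force: 0.0
clock: 1.32
tool_pos: [0.5137, 0.1188, 0.2387]
eef_rot: [0.708, 0.706, 0.0, 0.0]
contact_force: [0.5, -0.2, -1.1]
opening: 1.001
finger_force: 0.0
1.375
```

View pics/w12.png

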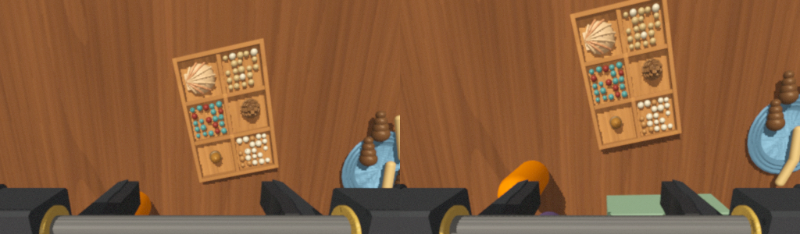

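```bash
python3 -m jog '[[[-0.047,-0.004,0,0,0,0],[-0.047,-0.004,0,0,0,0],[-0.047,-0.004,0,0,0,0],[-0.047,-0.004,0,0,0,0],[-0.047,-0.004,0,0,0,0],[-0.047,-0.004,0,0,0,0],[-0.047,-0.004,0,0,0,0],[-0.047,-0.002,0,0,0,0]]]'; python3 -m jog '[[[0,0,0,0,0,0.175],[0,0,0,0,0,0.175],[0,0,0,0,0,0.175],[0,0,0,0,0,0.175],[0,0,0,0,0,0.175],[0,0,0,0,0,0.175],[0,0,0,0,0,0.175],[0,0,0,0,0,0.175],[0,0,0,0,0,0.175],[0,0,0,0,0,0.175],[0,0,0,0,0,0],[0,0,0,0,0,0]]]'
python3 - <<'E'
from h import *
f,K,T=cam("wrist");np.savez("wrist3.npz",f=f,K=K,T=T);save("wrist3",f);print(get_state()["q"].round(2))
pts=[]
for i in(1,2):
    W=np.load(f"wrist{i}.npz");g=W["f"];x,y=((256,100),(255,47))[i-1]
    h=cv2.cvtColor(g,cv2.COLOR_RGB2HSV);w=np.s_[y-30:y+31,x-30:x+31]
    m=((h[w][...,1]<115)&(h[w][...,2]>130)).astype(np.uint8)
    m=cv2.morphologyEx(m,cv2.MORPH_CLOSE,np.ones((5,5)))
    n,l,s,c=cv2.connectedComponentsWithStats(m);k=1+s[1:,4].argmax()
    xx,yy,ww,hh=s[k][:4];p=(x-30+xx+(ww-1)/2,y-30+yy+(hh-1)/2);print(s[k],p,c[k]+[x-30,y-30],onz(W["K"],W["T"],p,.014).round(4))
    pts.append(ray(W["K"],W["T"],c[k]+[x-30,y-30]))
print(tri(pts))
E
```

```text
clock: 2.38
tool_pos: [0.4837, -0.2565, 0.2388]
eef_rot: [0.706, 0.708, 0.001, 0.0]
contact_force: [0.9, 0.2, 0.5]
opening: 1.001
finger_force: 0.0
clock: 3.88
tool_pos: [0.4835, -0.2554, 0.2386]
eef_rot: [0.996, -0.087, 0.0, -0.0]
contact_force: [-0.1, 0.1, -0.2]
opening: 1.001
finger_force: 0.0
[ 0.22  0.6   0.29  1.82 -0.24  0.76 -1.1 ]
[  9  12  40  37 861] (np.float64(254.5), np.float64(100.0)) [255.11498258  97.91637631] [0.5108 0.2772 0.014 ]
[  9  10  41  41 929] (np.float64(254.0), np.float64(47.0)) [254.21851453  44.29171152] [0.5113 0.2771 0.014 ]
[0.51158446 0.27948434 0.01615957]
```

View pics/wrist3.png

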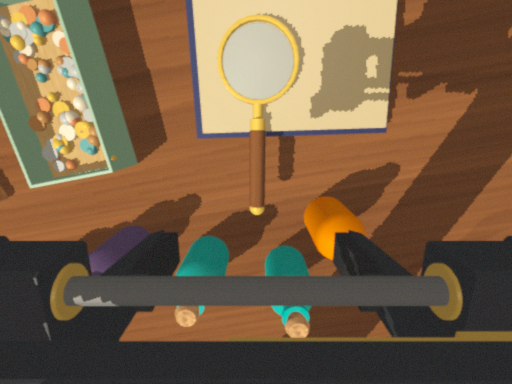

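The wrist view shows the ring at (258,60), the handle running down to its tip at (257,212), the tan book's near edge at row 130, and orange and teal bottles at the bottom.

Run:
```python
from h import *
W=np.load("wrist3.npz");A=np.load("scene0.npz");B=np.load("side0.npz");K,T,f=W["K"],W["T"],W["f"]
h=cv2.cvtColor(f,cv2.COLOR_RGB2HSV)
m=((h[...,0]>17)&(h[...,0]<32)&(h[...,1]>130)&(h[...,2]>130)).astype(np.uint8)
n,l,s,c=cv2.connectedComponentsWithStats(m[:115,200:320]);k=1+s[1:,4].argmax()
cs,_=cv2.findContours((l==k).astype(np.uint8)[:103],cv2.RETR_EXTERNAL,cv2.CHAIN_APPROX_NONE)
e=cv2.fitEllipse(cv2.convexHull(max(cs,key=len)));print(s[k],e)
rc=np.array(e[0])+[200,0]
c=lambda p,ox,oy,x,y:(x+(p[0]-ox)*.325,y+(p[1]-oy)*90/278)
for n,pw,ps,pd in(("ring",rc,(131,423),(698,371)),("tip",(257.3,212),(294,400),(445,393))):
    X=tri([ray(K,T,pw),ray(A["K"],A["T"],c(ps,0,278,130,100)),ray(B["K"],B["T"],c(pd,400,278,260,225))]);print(n,X.round(4))
C=onz(K,T,rc,.063);D=onz(K,T,(257.3,213),.064)
u=(C-D)[:2];print(C.round(4),D.round(4),np.linalg.norm(u),"yaw",np.arctan2(u[1],u[0]));u/=np.linalg.norm(u)
for r,z in((102,.064),(117,.064),(130,.055),(136,.03)):print(r,((onz(K,T,(258,r),z)-C)[:2]@u).round(4))
s=get_state();Rm=R.from_quat(s["eef_rot"]).as_matrix();print("tool x yaw",np.arctan2(Rm[1,0],Rm[0,0]))
for g in(-.09,-.095,-.1):
    G=np.r_[C[:2]+u*g,.064];print(g,G,"tool",(Rm.T@(G-s["tool_pos"])).round(4))
```

```text
[  17   14   82  101 1338] ((57.90031814575195, 58.97585678100586), (81.35858917236328, 89.55591583251953), 1.0209029912948608)
ring [ 0.613  -0.2799  0.0614]
tip [ 0.4497 -0.2502  0.0648]
[ 0.6141 -0.2798  0.063 ] [ 0.447  -0.2494  0.064 ] 0.1697911506712455 yaw -0.18019620690038715
102 -0.0429
117 -0.0585
130 -0.0726
136 -0.0803
tool x yaw -0.1760126353534498
-0.09 [ 0.52552307 -0.26369756  0.064     ] tool [0.0429 0.0007 0.1747]
-0.095 [ 0.52060403 -0.26280145  0.064     ] tool [0.0379 0.0006 0.1747]
-0.1 [ 0.51568498 -0.26190534  0.064     ] tool [0.0329 0.0006 0.1747]
```

```bash
python3 -m jog '[[[0.02,0,0.04,0,0,-0.004],[0.021,0.001,0.04,0,0,0],[0,0,0.04,0,0,0],[0,0,0.035,0,0,0],[0,0,0.02,0,0,0],[0,0,0.016,0,0,0],[0,0,0,0,0,0],[0,0,0,0,0,0]]]'; python3 -m jog '[[[0,0,0,0,0,0],[0,0,0,0,0,0],[0,0,0,0,0,0],[0,0,0,0,0,0],[0,0,0,0,0,0],[0,0,0,0,0,0],[0,0,0,0,0,0],[0,0,0,0,0,0]]]' 0 55
```

```text
clock: 4.92
tool_pos: [0.5238, -0.2646, 0.0485]
eef_rot: [0.996, -0.087, 0.001, 0.0]
contact_force: [0.8, -0.2, 0.9]
opening: 0.997
finger_force: 0.0
clock: 5.92
tool_pos: [0.5232, -0.2642, 0.0477]
eef_rot: [0.996, -0.087, -0.0, -0.0]
contact_force: [0.1, -0.8, -1.6]
opening: 0.187
finger_force: 55.0
```

Gripped at about 16.5 mm. Lifting straight up, then checking.

```bash
python3 -m jog '[[[0,0,-0.01,0,0,0],[0,0,-0.02,0,0,0],[0,0,-0.03,0,0,0],[0,0,-0.04,0,0,0],[0,0,-0.04,0,0,0],[0,0,-0.04,0,0,0],[0,0,-0.03,0,0,0],[0,0,0,0,0,0],[0,0,0,0,0,0]]]'
python3 - <<'E'
from h import *
fs=[]
for n in("wrist","side","scene"):
    f,K,T=cam(n);np.savez(n+"4.npz",f=f,K=K,T=T);fs.append(f)
save("lift",np.hstack([cv2.resize(x,(266,200)) for x in fs]))
save("lift",np.vstack([np.hstack([cv2.resize(fs[0],(400,300)),cv2.resize(fs[1],(400,300))]),np.hstack([cv2.resize(fs[2],(400,300)),np.zeros((300,400,3),np.uint8)])]))
E
```

```text
clock: 7.05
tool_pos: [0.5223, -0.2635, 0.2565]
eef_rot: [0.996, -0.087, -0.001, -0.001]
contact_force: [0.2, -0.3, -2.5]
opening: 0.182
finger_force: 55.0
```

View pics/lift.png

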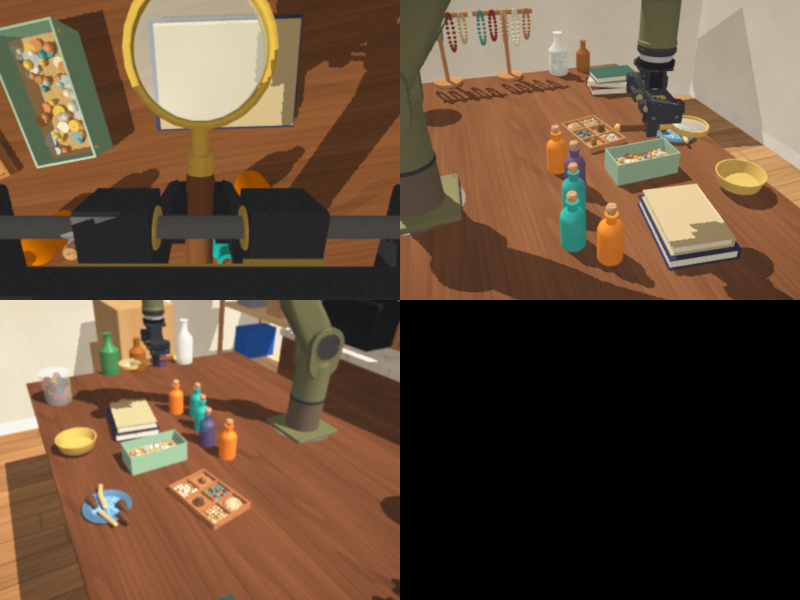

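The magnifier is held by its handle and off the books; in the wrist view the ring is at about (255,77) in full-resolution pixels. Next I'll measure its pitch and lens centre in the tool frame.

```bash
cat > ringm.py <<'E'
from h import *
def ring(f,K,T,tp,tr):
    h=cv2.cvtColor(f,cv2.COLOR_RGB2HSV)
    m=((h[...,0]>17)&(h[...,0]<32)&(h[...,1]>130)&(h[...,2]>90)).astype(np.uint8)[:165]
    n,l,s,c=cv2.connectedComponentsWithStats(m);k=1+s[1:,4].argmax();m=(l==k)
    # outer rim extremes per row -> widest row; bottom of ring not needed
    ro=[r for r in range(40,140) if m[r].any()]
    L=np.array([[np.flatnonzero(m[r])[0],r] for r in ro]);Rr=np.array([[np.flatnonzero(m[r])[-1],r] for r in ro])
    wd=Rr[:,0]-L[:,0];i=wd.argmax();rr=np.mean(L[wd>=wd[i]-1,1]);print("box",s[k],"width",wd[i]+1,"row",rr)
    e=cv2.fitEllipse(np.vstack([L,Rr]).astype(np.float32));print("ell",e)
    w=wd[i]+1;xc=(L[i,0]+Rr[i,0])/2
    d=K[0,0]*.086/w   # depth along optical axis
    P=np.linalg.solve(K,[xc,rr,1])*d;X=(T@np.r_[P,1])[:3]
    Rm=R.from_quat(tr).as_matrix();t=Rm.T@(X-tp);print("ring in tool",t.round(4),"world",X.round(4));return X
E
python3 - <<'E'
from ringm import *
W=np.load("wrist4.npz");s=get_state();ring(W["f"],W["K"],W["T"],s["tool_pos"],s["eef_rot"])
A=np.load("scene4.npz");B=np.load("side4.npz");r=[]
for D,(x0,y0,x1,y1) in((A,(140,70,205,100)),(B,(330,130,430,200))):
    f=D["f"];h=cv2.cvtColor(f,cv2.COLOR_RGB2HSV);m=((h[...,0]>17)&(h[...,0]<32)&(h[...,1]>110)&(h[...,2]>110)).astype(np.uint8)
    z=np.zeros_like(m);z[y0:y1,x0:x1]=m[y0:y1,x0:x1];n,l,st,c=cv2.connectedComponentsWithStats(z);k=1+st[1:,4].argmax();print(st[k])
    r.append(ray(D["K"],D["T"],(st[k][0]+st[k][2]/2-.5,st[k][1]+st[k][3]/2-.5)))
print(tri(r),s["tool_pos"],s["eef_rot"])
save("c2",np.hstack([cv2.resize(A["f"][60:120,130:230],(400,240),interpolation=2),cv2.resize(B["f"][110:200,280:430],(400,240),interpolation=2)]))
E
```

```text
box [ 156    0  201  165 5568] width 201 row 57.5
ell ((255.915771484375, 56.77638626098633), (198.96128845214844, 215.44041442871094), 1.4503790140151978)
ring in tool [ 0.0939 -0.0008 -0.0155] world [ 0.615  -0.2792  0.2713]
[151  74  41  15 199]
[332 147  64  29 578]
[ 0.59857744 -0.27972483  0.26713964] [ 0.52232224 -0.26360521  0.25612477] [ 9.96166395e-01 -8.74635160e-02 -1.51883094e-03 -5.82928564e-04]
```

View pics/c2.png

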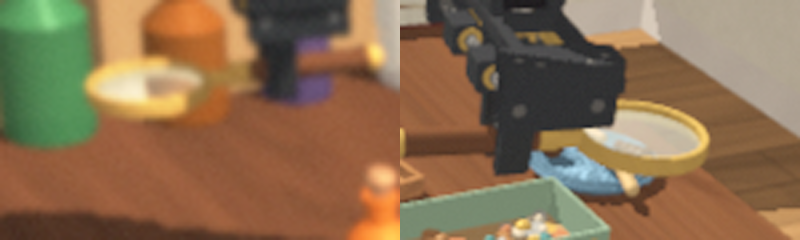

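```bash
python3 -m jog '[[[-0.003,-0.008,0,0,0,0],[-0.006,-0.016,0,0,0,0],[-0.009,-0.024,0,0,0,0],[-0.009,-0.024,0,0,0,0],[-0.009,-0.024,0,0,0,0],[-0.009,-0.024,0,0,0,0],[-0.009,-0.024,0,0,0,0],[-0.009,-0.024,0,0,0,0],[-0.009,-0.024,0,0,0,0],[-0.009,-0.024,0,0,0,0],[-0.009,-0.024,0,0,0,0],[-0.009,-0.024,0,0,0,0]]]'; python3 -m jog '[[[-0.009,-0.024,0,0,0,0],[-0.009,-0.024,0,0,0,0],[-0.009,-0.024,0,0,0,0],[-0.009,-0.024,0,0,0,0],[-0.009,-0.024,0,0,0,0],[-0.009,-0.024,0,0,0,0],[-0.009,-0.024,0,0,0,0],[-0.009,-0.024,0,0,0,0],[-0.009,-0.024,0,0,0,0],[-0.009,-0.024,0,0,0,0],[-0.006,-0.017,0,0,0,0],[-0.003,-0.009,0,0,0,0]]]'; python3 -m jog '[[[0,0,0.03,0,0,0],[0,0,0.03,0,0,0],[0,0,0.03,0,0,0],[0,0,0.03,0,0,0],[0,0,0.02,0,0,0],[0,0,0.01,0,0,0],[0,0,0,0,0,0],[0,0,0,0,0,0]]]';  python3 - <<'E'
from ringm import *
A=np.load("scene4.npz");B=np.load("side4.npz")
print("lift ring",tri([ray(A["K"],A["T"],(166.3,82.5)),ray(B["K"],B["T"],(376.8,160.6))]))
fs=[]
for n in("wrist","side","scene"):
    s=get_state();f,K,T=cam(n);np.savez(n+"5.npz",f=f,K=K,T=T);fs.append(f)
    if n=="wrist":ring(f,K,T,s["tool_pos"],s["eef_rot"]);print(s["tool_pos"],R.from_quat(s["eef_rot"]).as_matrix()[:,2].round(4),s["q"].round(2))
save("over",np.vstack([np.hstack([cv2.resize(fs[0],(400,300)),cv2.resize(fs[1][60:240,150:390],(400,300))]),np.hstack([cv2.resize(fs[2][130:310,180:420],(400,300)),np.zeros((300,400,3),np.uint8)])]))
E
```

```text
clock: 8.7
tool_pos: [0.4708, 0.0151, 0.2578]
eef_rot: [0.996, -0.087, -0.0, -0.0]
contact_force: [0.0, -0.5, -1.7]
opening: 0.185
finger_force: 55.0
clock: 10.2
tool_pos: [0.4198, 0.2934, 0.2576]
eef_rot: [0.996, -0.087, -0.0, -0.0]
contact_force: [0.6, -0.8, -2.3]
opening: 0.185
finger_force: 55.0
clock: 11.2
tool_pos: [0.4212, 0.2924, 0.1085]
eef_rot: [0.996, -0.088, 0.001, -0.0]
contact_force: [-0.6, -0.2, -1.8]
opening: 0.184
finger_force: 55.0
lift ring [ 0.61609702 -0.2845436   0.26574222]
box [ 156    0  201  165 5642] width 201 row 58.0
ell ((255.72817993164062, 56.558013916015625), (199.26808166503906, 217.86941528320312), 179.17469787597656)
ring in tool [ 0.0938 -0.0007 -0.0151] world [0.5136 0.2767 0.1236]
[0.42119714 0.29236948 0.10847481] [ 1.3e-03  7.0e-04 -1.0e+00] [-0.83  0.77  0.23  2.03 -0.43  0.38 -2.02]
```

View pics/over.png

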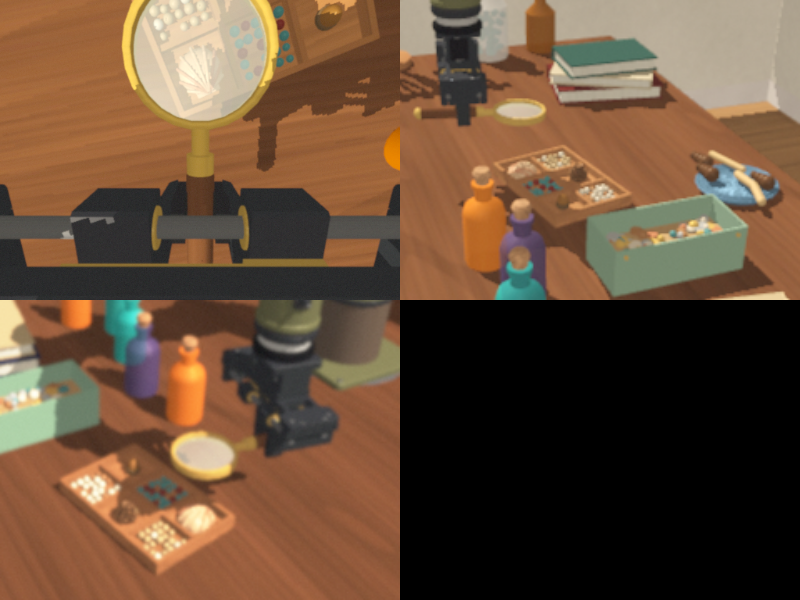

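The magnifier is above the shell, which shows through the lens at about (258,92) in the wrist view. Nothing else has moved. I'll check the shell position again.

```bash
python3 -m jog '[[[0,0,0.015,0,0,0],[0,0,0.015,0,0,0],[0,0,0.012,0,0,0],[0,0,0.008,0,0,0],[0,0,0,0,0,0],[0,0,0,0,0,0]]]'
python3 - <<'E'
from ringm import *
W=np.load("wrist5.npz");print("shell thru lens",onz(W["K"],W["T"],(257,93),.014).round(4))
fs=[]
for n in("wrist","side","scene"):
    s=get_state();f,K,T=cam(n);np.savez(n+"6.npz",f=f,K=K,T=T);fs.append(f)
    if n=="wrist":ring(f,K,T,s["tool_pos"],s["eef_rot"]);print(s["tool_pos"])
c=lambda f,x,y,w,h:cv2.resize(f[y:y+h,x:x+w],(400,300),interpolation=2)
save("over2",np.vstack([np.hstack([cv2.resize(fs[0],(400,300)),c(fs[1],180,110,120,90)]),np.hstack([c(fs[2],230,200,120,90),np.zeros((300,400,3),np.uint8)])]))
E
```

```text
clock: 12.1
tool_pos: [0.4208, 0.2922, 0.0579]
eef_rot: [0.996, -0.088, 0.0, -0.0]
contact_force: [-0.1, -0.4, -1.1]
opening: 0.186
finger_force: 55.0
shell thru lens [0.5108 0.2765 0.014 ]
box [ 156    0  201  165 5653] width 201 row 57.5
ell ((255.9095458984375, 56.49339294433594), (199.3737335205078, 218.1283416748047), 179.58132934570312)
ring in tool [ 0.094  -0.0007 -0.015 ] world [0.5135 0.2765 0.0729]
[0.42084407 0.29224591 0.05788734]
```

View pics/over2.png

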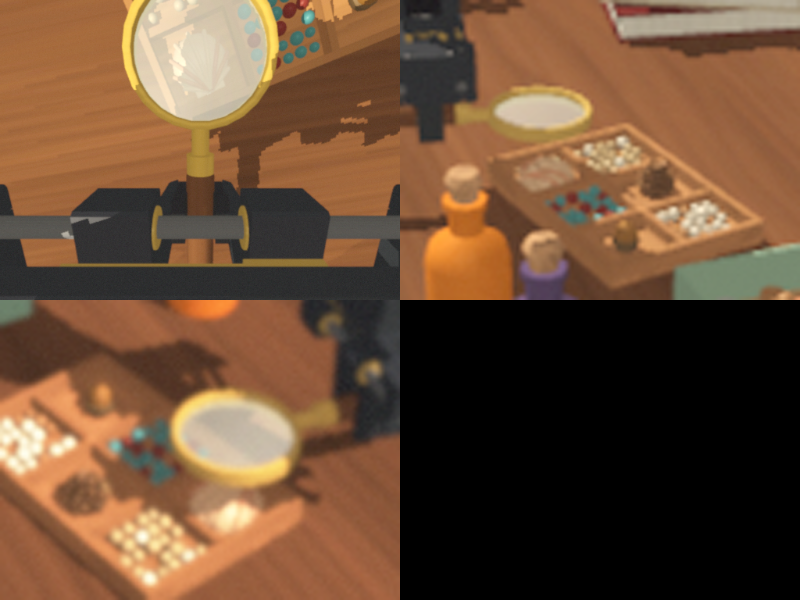

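The ring hovers above the shell's cell, at about scene (301,241) and side (222,144), with clearance all round. Now the final 20 mm descent.

```bash
python3 -m jog '[[[-0.001,0,0.006,0,0,0],[0,0,0.006,0,0,0],[0,0,0.005,0,0,0],[0,0,0.003,0,0,0],[0,0,0,0,0,0],[0,0,0,0,0,0],[0,0,0,0,0,0],[0,0,0,0,0,0]]]'
python3 - <<'E'
from ringm import *
A=np.load("scene6.npz");B=np.load("side6.npz")
print("ring6",tri([ray(A["K"],A["T"],(300.8,241.1)),ray(B["K"],B["T"],(222,143.9))]))
rs=[]
for n,w in(("wrist",0),("side",(195,130,265,170)),("scene",(270,225,330,265))):
    s=get_state();f,K,T=cam(n)
    if n=="wrist":ring(f,K,T,s["tool_pos"],s["eef_rot"]);print(s["tool_pos"],s["contact_force"]);g=f;continue
    h=cv2.cvtColor(f,cv2.COLOR_RGB2HSV);m=((h[...,0]>17)&(h[...,0]<32)&(h[...,1]>125)&(h[...,2]>90)).astype(np.uint8)
    z=np.zeros_like(m);z[w[1]:w[3],w[0]:w[2]]=m[w[1]:w[3],w[0]:w[2]]
    nn,l,st,c=cv2.connectedComponentsWithStats(z);k=1+st[1:,4].argmax();print(n,st[k])
    cc=cv2.resize(f[w[1]-30:w[3]+30,w[0]-30:w[2]+30],(400,300),interpolation=2);g=np.hstack([cv2.resize(g,(400,300)),cc]) if n=="side" else np.vstack([g,np.hstack([cc,cc*0])])
save("final",g)
E
```

```text
clock: 13.25
tool_pos: [0.4197, 0.2925, 0.0379]
eef_rot: [0.996, -0.087, 0.0, -0.0]
contact_force: [0.1, -0.1, -2.0]
opening: 0.187
finger_force: 55.0
ring6 [0.50885121 0.2755144  0.06685181]
box [ 156    0  201  165 5668] width 201 row 56.5
ell ((255.97450256347656, 56.31997299194336), (199.49502563476562, 218.63999938964844), 179.69895935058594)
ring in tool [ 0.0944 -0.0007 -0.0149] world [0.5128 0.2767 0.0528]
[0.41973762 0.29245708 0.03787654] [ 0.08318772 -0.0728805  -2.018749  ]
side [196 142  41  18 212]
scene [281 233  38  29 210]
```

View pics/final.png

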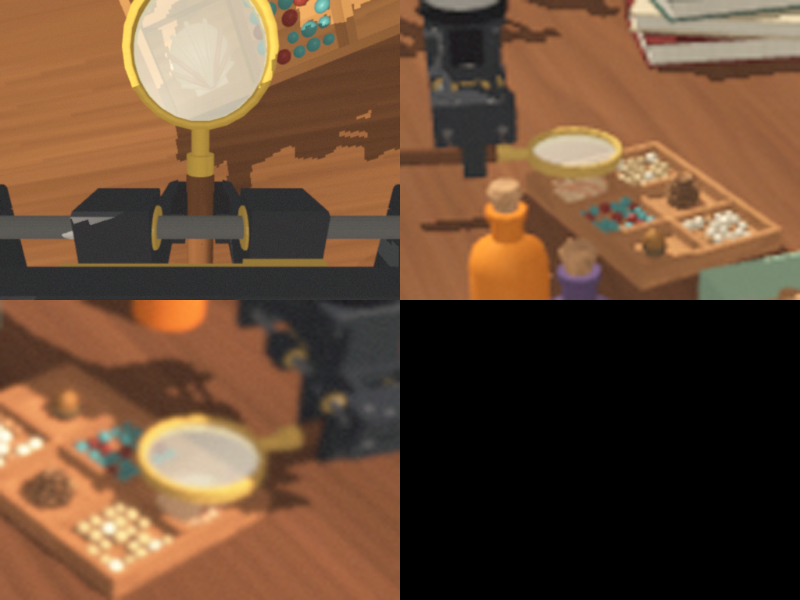

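The final views show the lens centred over the shell and nothing else touched. The ring's underside is 17 to 23 mm above the shell's top and its centre is within about 3 mm. Handing in.

```bash
python3 -c "
from plant import *
print(finish_job())"
```

```text
the job is handed in; nothing more can be done
None
```

The job is handed in: the magnifier is held still by its handle, level as far as I could measure, with the lens within about 3 mm of centre over the shell and about 2 cm above its top, nothing else disturbed in the last views; the result itself was not reported back.

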